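Loosen the left-hand clamp knob of the wire spool

ROBOT

A 6-joint arm with a two-finger parallel gripper is mounted at the origin on the work surface; the furniture and walls round the work are solid. World frame = base frame: x ahead of the robot, y to its left, z up, the work surface at z = 0. Lengths are in m, angles in degrees, forces in N, time in s.
With the tool pointing down it reaches from about 0.4 to 0.825 m from the base axis. Payload 7 kg.
Tool frame: the origin (TCP) lies at the very end of the fingers, on their centre line; the grasp point (between the pads) lies r.grip_depth behind it (r.grip_depth is the distance from the TCP to the grasp point, in m); z points along the fingers, y is the direction in which the jaws open and shut (so a half turn about z gives the same grasp; the last joint's range is limited). The gripper opens to 88 mm and grips with 3 to 60 N. Pads are 19 mm wide; open, the fingers measure 130 mm over their backs; the gripper's body (78 mm by 193 mm) begins 47 mm behind the grasp point.
Start: joints at [-54.139, 20.546, 0.682, 0, -70.136, -16.507], TCP at [0.224, -0.637, 0.227] pointing down, gripper open.
Joint ranges: [-176.03, 176.03], [-82.01, 121.73], [-58.28, 71.71], [-173.87, 95.51], [-174.79, -0.11], [-173.66, 173.66]. Speed limits (degrees/s): [136.94, 136.94, 172.46, 180, 180, 180].

INTERFACE

Orientations are given as [roll, pitch, yaw] about the fixed x, y, z axes, in that order (R = Rz(yaw) Ry(pitch) Rx(roll)).
In Python, from plant import r gives the robot as it stands. The module is installed in compiled form; this text tells all that it offers.
- The arm moves only by the tool step_arm, never from a script. Its argument "increments" is a list of rows, each a list of 3 entries, a list of its own where there are three numbers: the shift along the tool's x, y, z in m, then the turn, a rotation vector about the tool's x, y, z in rad, then the closure, from 0 (fully open) to 1 (shut). In form: [[[x, y, z], [wx, wy, wz], grip], ...]. A call has 1 to 10 rows; each row is the pose to reach, as a shift and turn from the pose commanded when the call began, along the tool's axes at that moment; what a row does not reach only later rows make up. A row lasts 1/10 s, in which the tool goes at most 50 mm and 8.59 degrees, less where a joint would pass 70% of its speed; a pose out of reach is approached as far as the arm can. A call with a gripper value outside its range is refused whole. The fingers move at their own pace and stop on an object; "force" is the grip in N (left out, the last holds). Time passes only in rows, so rows that repeat a pose let the fingers close. It gives the time, the measured TCP pose, the force and the opening at its end, in the units of the state.
- r.get_state(): the state, without advancing time (a new reading comes with each control period).
- r.capture(name): name is "scene" or "side" or "wrist"; returns a dict with "color" (420x560x3 uint8, red, green, blue), "intrinsics" (3x3 intrinsics, pixels), "k1" (the pictures are not rectified: a ray, as slopes to the right and down, at radius r is drawn at 1 + k1 r^2 times it, then the intrinsics apply), "rvec" (rotation vector, rad) and "tvec" (3), from world to camera coordinates, as OpenCV has them; the wrist camera has in their place "T_tool_cam" (4x4, takes a point from camera to tool coordinates, whose origin is the TCP and whose axes are the flange's). Camera axes: x right, y down, z forward; pixel columns grow to the right and rows downward; lengths in m; the calibration is good to about 2 mm. A picture is of the moment at which its call begins: read the wrist's pose just before it. There is no depth.
- r.close_job(): hands the job in, once; it reports no verdict.
The state is a dict: "time_s": time; "joints": joint angles; "qd": joint speeds; "joint_torque": joint torques, N m; "tcp_pos": TCP position; "eef_rot": TCP orientation; "contact_force": force on the tool from outside, world axes, zero at the start; "moment": the same for the moment, N m; "gripper_width": finger opening in m.
Only numpy, scipy, OpenCV 4.12 (cv2) and the standard library are available. Lean on these libraries where they do the work, as an engineer would, in place of code of your own. Each camera call takes 0.05 s, during which the arm holds its last target.

TASK

The bar knob that clamps the large wire spool on its stand has a left-hand thread. Loosen it by turning it clockwise, seen from above, about 75 degrees (between a sixth and a quarter of a turn), and let go of it. Never tighten it, and leave the knob of the small bobbin's stand as it is.

Things in the scene. Friction and masses are not known exactly. Their poses are not given: they have to be found in the camera images.
- spool_knob (a joint): Turn (rad) of the black bar knob on the stand with the large spool (52 mm across, 40 tall; grey round foot 84 mm across, fixed to the desk). 0 to 0.1 when clamped; grows clockwise seen from above (loosening, left-hand thread), negative = tightened; stops -0.3, 2.8. Vertical axis, stays where left, 0.12 N m friction, rises 8 mm a turn.
- spool_knob_grip (a point): Centre of that knob's bar, on its axis, about 81 mm above the desk; turns and rises with the knob. Bar 46 mm long (this x axis), 14 thick (y; grip across it), 24 tall (12 above, 12 below this point). Under it a neck 11 mm across, 14 tall; a washer 28 mm across lies 26 mm, the spool's top 29 mm below this point. A bobbin and a ring core up to 16 mm tall stand loose by the foot.
- bobbin_knob (a joint): Turn of the like black bar knob on the other stand, which carries a small bobbin 21 mm across and 16 mm tall. In rad, about 0 at the start; grows anticlockwise seen from above. To be left alone.
- bobbin_knob_grip (a point): Centre of the bar of that other knob (same bar, 46 x 14 x 24 mm, x along its length), about 57 mm above the desk. The two stands stand side by side, 120 mm or more apart between axes; which is on the left varies.

How it is judged (in metres and radians):
At the end, for the whole second after the job is handed in: The large spool's knob stands still, turned clockwise to between 0.95 and 1.85 rad (54 to 106 degrees) from its clamped zero; the bobbin's knob is still within -0.15 to 0.25 rad (value of joint spool_knob between 0.95 and 1.85 rad and velocity of joint spool_knob between -0.05 and 0.05 rad/s and value of joint bobbin_knob between -0.15 and 0.25 rad); the robot touches nothing.
It fails at once if the spool's knob is tightened (turned anticlockwise below -0.15 rad) (value of joint spool_knob below -0.15 rad).
It fails at once if the bobbin's knob is turned (outside -0.15 to 0.25 rad) (value of joint bobbin_knob below -0.15 rad or value of joint bobbin_knob above 0.25 rad).
It also fails if it takes over 29 s, if anything falls off the work surface, if the arm or the gripper's body presses on something with over 40 N, if the wrist force passes 120 N, or if a joint passes its speed limit or range.

## Working session

There is one attempt and no reset: what is moved stays moved. The work goes in short steps, Python scripts to look and compute and a tool call to move; the robot and the scene stay as the last step left them, time stands still between calls to the robot, and variables do not carry over. Pictures are saved under pics/ and viewed, and the job is handed in when it is done.

Besides the shell and the picture viewer there is one more tool, called after "Emit:" as name(argument=value, ...) on one line, values as JSON. step_arm: Moves the arm, as the interface text tells. Its arguments: {"type":"object","properties":{"increments":{"type":"array","items":{"type":"array"}},"force":{"type":"number"}},"required":["increments"]}

```bash
mkdir -p pics; cat > h.py <<'E'
import numpy as np,cv2
from plant import r
from scipy.spatial.transform import Rotation as R
def snap(n,f):
    s=r.get_state(); c=r.capture(n); cv2.imwrite('pics/'+f+'.png',c['color'][:,:,::-1])
    c['state']=s; np.save('pics/'+f+'.npy',c,allow_pickle=True); return c
def load(f): return np.load('pics/'+f+'.npy',allow_pickle=True).item()
def rays(c,px):
    K=np.array(c['intrinsics']);px=np.atleast_2d(np.array(px,float))
    k1=c['k1']
    s=cv2.undistortPoints(px.reshape(-1,1,2),K,np.array([k1,0,0,0,0.])).reshape(-1,2)
    d=np.c_[s,np.ones(len(s))]
    if 'rvec' in c:
        M=cv2.Rodrigues(np.array(c['rvec'],float))[0]; t=np.array(c['tvec'],float).ravel()
        return -M.T@t, d@M
    s=c['state'];W=np.eye(4);W[:3,:3]=R.from_euler('xyz',s['eef_rot'],degrees=True).as_matrix();W[:3,3]=s['tcp_pos']
    T=W@np.array(c['T_tool_cam']); return T[:3,3], d@T[:3,:3].T
def plane(c,px,z):
    o,d=rays(c,px); return o+d*((z-o[2])/d[:,2])[:,None]
def proj(c,P):
    M=cv2.Rodrigues(np.array(c['rvec'],float))[0]
    return cv2.projectPoints(np.atleast_2d(np.array(P,float)),np.array(c['rvec'],float),np.array(c['tvec'],float),np.array(c['intrinsics']),np.array([c['k1'],0,0,0,0.]))[0].reshape(-1,2)
E
python3 - <<'E'
from h import *
for n in('scene','side','wrist'): snap(n,n+'0')
print(r.get_state(),r.grip_depth)
E
```

```text
{'time_s': 0.15, 'joints': array([-5.41380172e+01,  2.05810742e+01,  6.46864117e-01, -1.38220073e-02,
       -7.01344028e+01, -1.65088529e+01]), 'qd': array([ 0.04786404, -0.0983206 ,  0.04245872, -0.00528253, -0.01753881,
        0.0375299 ]), 'joint_torque': array([-1.02610014e-03, -5.83274746e+01,  2.93291527e+01,  7.00123519e+00,
        8.81470798e-03, -9.77641503e-05]), 'tcp_pos': array([ 0.22356836, -0.63652907,  0.22585888]), 'eef_rot': array([ 1.79930523e+02, -7.03922628e-03, -1.60651571e+02]), 'contact_force': array([0.49211113, 0.36204451, 0.63922275]), 'moment': array([ 0.03169516, -0.04143531,  0.05256002]), 'gripper_width': 0.08781330677068834} 0.0188
```

View pics/scene0.png

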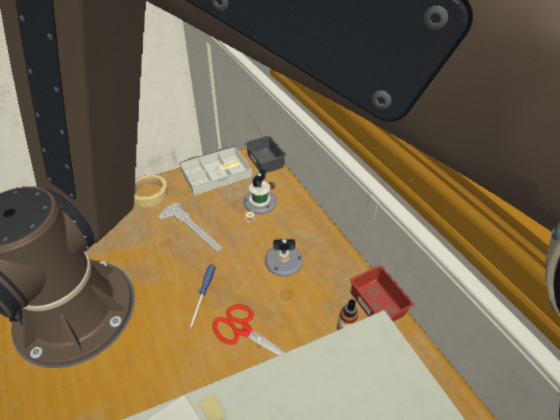

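View pics/side0.png

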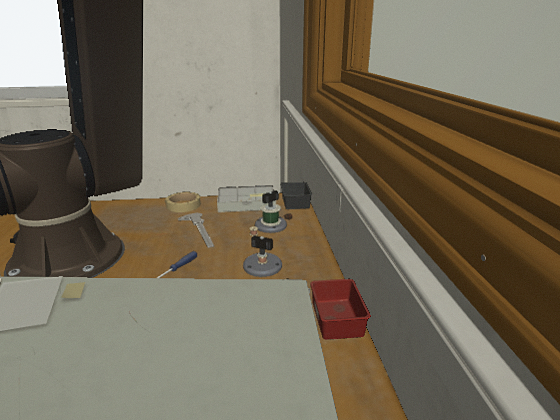

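View pics/wrist0.png

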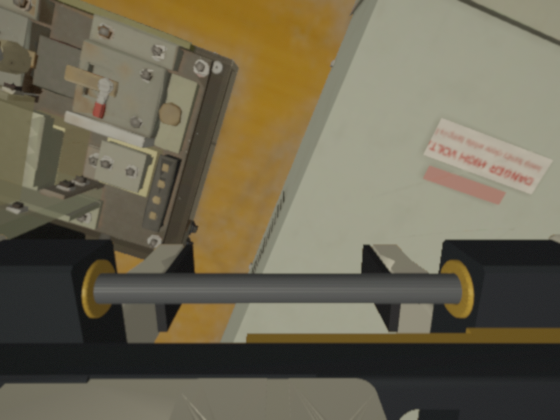

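The scene view shows the green large spool at about (260,190) and the small bobbin stand at (284,255). In the side view they are at (270,210) and (262,255). The wrist camera sees neither stand. I'll zoom in.

```bash
python3 - <<'E'
from h import *
a=cv2.imread('pics/scene0.png')[150:280,210:330];b=cv2.imread('pics/side0.png')[180:280,210:330]
cv2.imwrite('pics/za.png',cv2.resize(a,None,fx=4.5,fy=4.5,interpolation=cv2.INTER_CUBIC));cv2.imwrite('pics/zb.png',cv2.resize(b,None,fx=6,fy=6,interpolation=cv2.INTER_CUBIC))
for n in('scene0','side0'):
    c=load(n); o,d=rays(c,[[280,210]]); print(n,o,d,c['k1'],c['intrinsics'][0][0])
print(load('wrist0')['T_tool_cam'],load('wrist0')['intrinsics'])
E
```

```text
scene0 [ 0.17615972 -0.54899085  0.70012258] [[ 0.33117388  0.62006164 -0.71140355]] -0.07883898040174289 394.440578063828
side0 [ 0.40342915 -0.78157017  0.4469549 ] [[ 0.0925958   0.90716509 -0.41050938]] -0.018731338282880764 382.3933733672025
[[-1.36347367e-03 -9.64287394e-01 -2.64854606e-01  7.09267836e-02]
 [ 9.99999041e-01 -1.37894243e-03 -1.27524910e-04 -1.62079597e-03]
 [-2.42248591e-04 -2.64854526e-01  9.64288350e-01 -1.58534403e-01]
 [ 0.00000000e+00  0.00000000e+00  0.00000000e+00  1.00000000e+00]] [[325.88833695   0.         277.37760511]
 [  0.         325.88833695 209.77135159]
 [  0.           0.           1.        ]]
```

View pics/za.png

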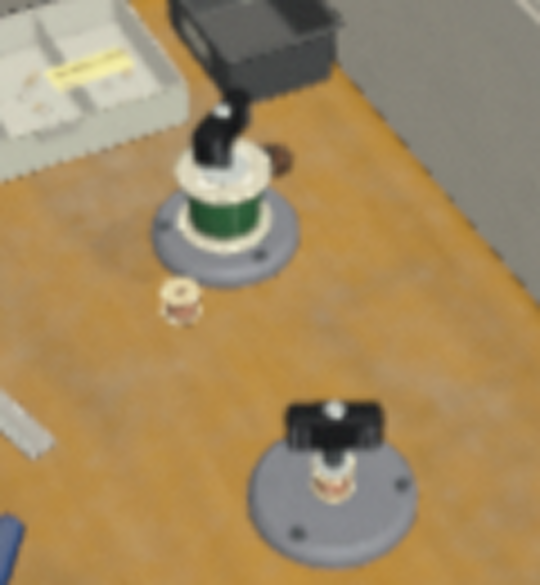

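View pics/zb.png

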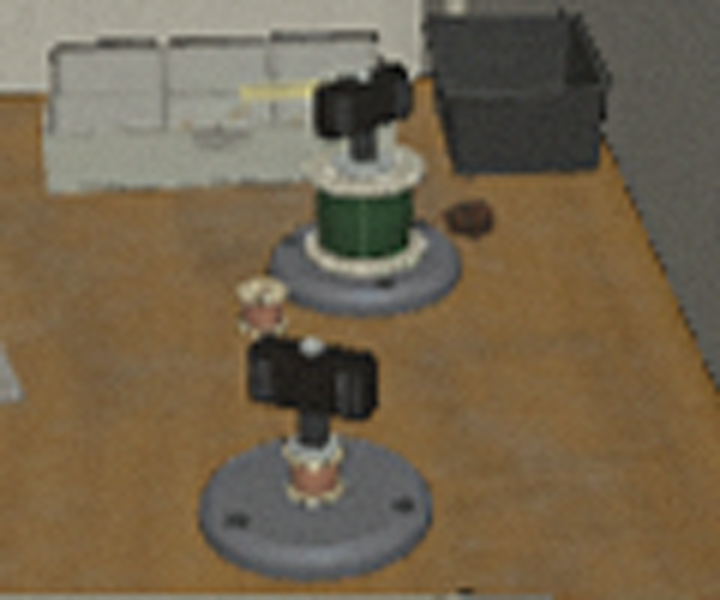

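```bash
python3 - <<'E'
from h import *
c=load('scene0');b=load('side0')
Z=lambda p:[(p[0]+.5)/4.5-.5+210,(p[1]+.5)/4.5-.5+150]
Y=lambda p:[(p[0]+.5)/6-.5+210,(p[1]+.5)/6-.5+180]
print('dot',plane(c,[Z((223,112))],.093)); print('bob dot',plane(c,[Z((335,410))],.069))
print('bar ends',plane(c,[Z((208,133)),Z((238,95))],.093))
print('bobbar ends',plane(c,[Z((288,407)),Z((382,407))],.069))
print('side bob dot',plane(b,[Y((311,346))],.069),'side ends top',plane(b,[Y((335,82)),Y((393,68))],.093))
hsv=cv2.cvtColor(c['color'],cv2.COLOR_RGB2HSV)
# foot edges
print('foot',plane(c,[Z((152,230)),Z((299,230))],.006),plane(c,[Z((250,495)),Z((416,495))],.006))
E
```

```text
dot [[0.46920813 0.10775713 0.093     ]]
bob dot [[ 0.43597456 -0.0827535   0.069     ]]
bar ends [[0.45500157 0.09595184 0.093     ]
 [0.48235129 0.1168654  0.093     ]]
bobbar ends [[ 0.41734993 -0.07126558  0.069     ]
 [ 0.45631677 -0.09104347  0.069     ]]
side bob dot [[ 0.43610526 -0.07957535  0.069     ]] side ends top [[0.45747824 0.10593661 0.093     ]
 [0.4829459  0.11922981 0.093     ]]
foot [[0.4317749  0.12702304 0.006     ]
 [0.50558598 0.08982752 0.006     ]] [[ 0.39952805 -0.0653815   0.006     ]
 [ 0.47188149 -0.10222075  0.006     ]]
```

```bash
python3 - <<'E'
from h import *
c=load('scene0');b=load('side0')
print(plane(c,[[286,165],[330,225],[370,265]],0)); print(plane(b,[[325,240],[385,370]],0))
s=c['state'];T=R.from_euler('xyz',s['eef_rot'],degrees=True)
for P in([.42,-.28,.227],[.469,.108,.2]): print(T.inv().apply(np.array(P)-s['tcp_pos']).round(4))
E
```

```text
[[ 0.59937819  0.21195469  0.        ]
 [ 0.58634658 -0.03830606  0.        ]
 [ 0.60087835 -0.18009853  0.        ]]
[[ 0.59453518  0.01832443  0.        ]
 [ 0.59955559 -0.38341748  0.        ]]
[-0.3035  0.2712 -0.001 ]
[-0.4783  0.621   0.0266]
```

Emit:
step_arm(increments=[[[-0.0375, 0.0338, 0], [0, 0, 0], 0], [[-0.075, 0.0675, 0], [0, 0, 0], 0], [[-0.1125, 0.101, 0], [0, 0, 0], 0], [[-0.15, 0.135, 0], [0, 0, 0], 0], [[-0.188, 0.169, 0], [0, 0, 0], 0], [[-0.226, 0.203, 0], [0, 0, 0], 0], [[-0.265, 0.237, 0], [0, 0, 0], 0], [[-0.3035, 0.271, 0], [0, 0, 0], 0], [[-0.325, 0.315, 0], [0, 0, -0.05], 0], [[-0.347, 0.36, 0], [0, 0, -0.1], 0]])

```text
time_s: 1.15
tcp_pos: [0.4314, -0.1857, 0.2263]
eef_rot: [180.0, -0.0, -154.8]
contact_force: [0.8, 0.7, 0.0]
gripper_width: 0.0876
```

Emit:
step_arm(increments=[[[-0.024, 0.041, 0], [0, 0, -0.03], 0], [[-0.048, 0.082, 0.005], [0, 0, -0.06], 0], [[-0.073, 0.124, 0.01], [0, 0, -0.09], 0], [[-0.098, 0.166, 0.015], [0, 0, -0.12], 0], [[-0.122, 0.208, 0.02], [0, 0, -0.15], 0], [[-0.146, 0.248, 0.025], [0, 0, -0.17], 0], [[-0.146, 0.248, 0.025], [0, 0, -0.17], 0]])

```text
time_s: 1.85
tcp_pos: [0.4585, 0.1032, 0.2009]
eef_rot: [180.0, -0.0, -144.9]
contact_force: [-1.6, -0.5, 0.3]
gripper_width: 0.0879
```

```bash
python3 - <<'E'
from h import *
c=snap('wrist','w1');print(c['state']['tcp_pos'],c['state']['eef_rot'])
E
```

```text
[0.45847314 0.10316056 0.20091873] [ 1.79988724e+02 -5.97092409e-03 -1.44878349e+02]
```

View pics/w1.png

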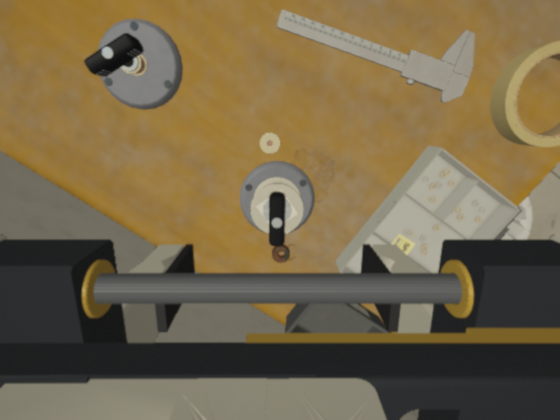

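The wrist view shows the spool knob with its white dot at (277,222). The bar runs down the picture from about row 195 to 245. The other stand is far off at (135,60). Next I'll measure the bar.

```bash
python3 - <<'E'
from h import *
c=load('w1');g=cv2.cvtColor(c['color'],cv2.COLOR_RGB2GRAY)
z=cv2.resize(c['color'][180:270,230:330,::-1],None,fx=6,fy=6,interpolation=cv2.INTER_CUBIC);cv2.imwrite('pics/zw.png',z)
m=np.zeros_like(g);m[185:255,255:300]=(g[185:255,255:300]<45)
n,l,st,ce=cv2.connectedComponentsWithStats(m)
i=1+np.argmax(st[1:,4]);print(st[i],ce[i])
pts=np.argwhere(l==i)[:,::-1].astype(float)
P=plane(c,pts,.093)[:,:2]
rc=cv2.minAreaRect(P.astype(np.float32)*1000);print(rc)
v=np.linalg.svd(P-P.mean(0))[2][0];print('pca yaw',np.degrees(np.arctan2(v[1],v[0])))
k=np.zeros_like(g);k[210:235,268:287]=g[210:235,268:287]>110
mm=cv2.moments(k,True);d=[mm['m10']/mm['m00'],mm['m01']/mm['m00']];Q=plane(c,[d],.093)[0];print(d,mm['m00'],Q)
s=c['state'];T=R.from_euler('xyz',s['eef_rot'],degrees=True)
print(T.inv().apply(np.array([Q[0],Q[1],.064])-s['tcp_pos']))
E
```

```text
[270 193  14  29 341] [276.61290323 205.61876833]
((459.4057922363281, 100.96481323242188), (24.492965698242188, 11.12775993347168), 34.70024490356445)
pca yaw 35.40937698659118
[277.9627329192547, 222.29813664596273] 161.0 [0.46973543 0.10964953 0.093     ]
[-0.01295925 -0.00119876  0.13691714]
```

View pics/zw.png

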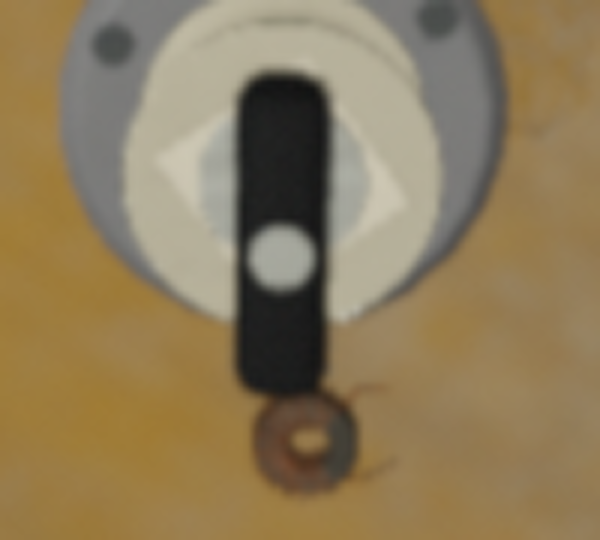

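The dot measures (0.470, 0.109), against (0.469, 0.108) from the scene camera. The bar yaw is 35.2°, which the tool yaw of -144.9° already matches. I'll go down and grip.

Emit:
step_arm(increments=[[[-0.013, -0.002, 0.03], [0, 0, 0], 0], [[-0.013, -0.002, 0.06], [0, 0, 0], 0], [[-0.013, -0.002, 0.085], [0, 0, 0], 0], [[-0.013, -0.002, 0.105], [0, 0, 0], 0.2], [[-0.013, -0.002, 0.12], [0, 0, 0], 0.3], [[-0.013, -0.002, 0.13], [0, 0, 0], 0.4], [[-0.013, -0.002, 0.137], [0, 0, 0], 0.5], [[-0.013, -0.002, 0.137], [0, 0, 0], 0.5]], force=20)

```text
time_s: 2.7
tcp_pos: [0.4697, 0.1041, 0.0641]
eef_rot: [180.0, -0.1, -145.2]
contact_force: [-0.1, -1.5, -0.9]
gripper_width: 0.0532
```

```bash
python3 - <<'E'
from h import *
c=snap('wrist','w2');snap('side','s2');print(c['state'])
a=np.vstack([cv2.imread('pics/w2.png')[150:,:], cv2.resize(cv2.imread('pics/s2.png')[150:280,180:360],(560,404))])
cv2.imwrite('pics/j2.png',cv2.resize(a,None,fx=.88,fy=.88))
E
```

```text
{'time_s': 2.7, 'joints': array([ 3.59860770e+01,  1.25544492e+01, -3.53288725e+01, -6.75357931e-03,
       -4.21806616e+01, -9.11948428e+01]), 'qd': array([ 0.18456205, -0.98258385,  1.07284411,  0.27099334, -1.20067942,
       -0.06654826]), 'joint_torque': array([-4.01901291e-02, -3.80867064e+01,  2.06145948e+01,  4.93321806e+00,
        2.06285538e-01,  4.73034059e-03]), 'tcp_pos': array([0.46971489, 0.10409447, 0.06407024]), 'eef_rot': array([ 1.79996806e+02, -6.40640297e-02, -1.45213771e+02]), 'contact_force': array([-0.13123469, -1.48941935, -0.88307242]), 'moment': array([-0.01189707,  0.04192983, -0.00631138]), 'gripper_width': 0.053234955619130456}
```

View pics/j2.png

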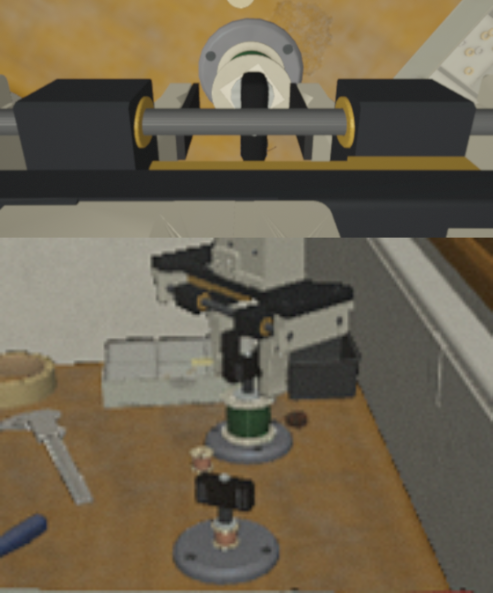

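The bar stands between the pads. The measured y is 5 mm from the command, so I'll hold to see if the arm settles.

Emit:
step_arm(increments=[[[0, 0, 0], [0, 0, 0], 0.5], [[0, 0, 0], [0, 0, 0], 0.5]])

```text
time_s: 3.0
tcp_pos: [0.4703, 0.1049, 0.0652]
eef_rot: [-180.0, 0.1, -145.2]
contact_force: [0.8, 0.3, -0.4]
gripper_width: 0.0438
```

```bash
python3 - <<'E'
from h import *
c=snap('wrist','w3');print(c['state']['tcp_pos'],c['state']['eef_rot'],c['state']['gripper_width'])
cv2.imwrite('pics/z3.png',cv2.resize(c['color'][200:360,170:410,::-1],None,fx=3,fy=3))
# expected picture of axis point on bar top per tool-y
Tc=np.linalg.inv(c['T_tool_cam'])
for y in(0,.002,.004):
  for z in (-.03,):
    p=Tc@[0,y,z,1];print(y,np.array(c['intrinsics'])@(p[:3]/p[2]))
E
```

```text
[0.47034333 0.10490852 0.06518485] [-1.79999644e+02  7.22371785e-02 -1.45171337e+02] 0.04378285692611196
0 [281.24465009 289.08685495   1.        ]
0.002 [285.8074987  289.08097313   1.        ]
0.004 [290.37037833 289.07509127   1.        ]
```

View pics/z3.png

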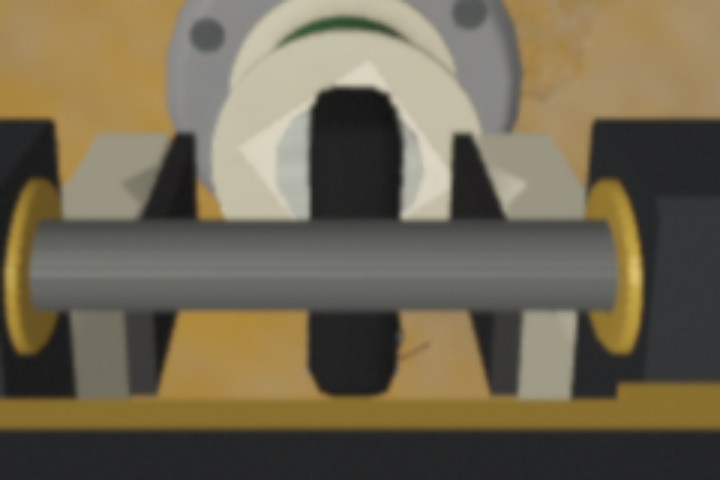

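In the picture the bar centre sits about 3.5 mm towards +y of the pad centre, and the pose reading agrees. I'll centre, then close.

Emit:
step_arm(increments=[[[0, 0.0035, 0], [0, 0, 0], 0.5], [[0, 0.0035, 0], [0, 0, 0], 0.5], [[0, 0.0035, 0], [0, 0, 0], 0.7], [[0, 0.0035, 0], [0, 0, 0], 0.8], [[0, 0.0035, 0], [0, 0, 0], 0.95], [[0, 0.0035, 0], [0, 0, 0], 0.95], [[0, 0.0035, 0], [0, 0, 0], 0.95], [[0, 0.0035, 0], [0, 0, 0], 0.95]], force=20)

```text
time_s: 3.85
tcp_pos: [0.4675, 0.1082, 0.0645]
eef_rot: [179.9, 0.0, -145.2]
contact_force: [-5.6, 5.4, 3.2]
gripper_width: 0.0138
```

```bash
python3 - <<'E'
from h import *
c=snap('wrist','w4');s=c['state'];print(s['tcp_pos'],s['eef_rot'],s['gripper_width'],s['contact_force'],s['moment'],s['joints'])
cv2.imwrite('pics/z4.png',cv2.resize(c['color'][200:360,170:410,::-1],None,fx=3,fy=3))
E
```

```text
[0.46750268 0.10823398 0.06453051] [ 1.79926917e+02  1.16017175e-02 -1.45211530e+02] 0.013796404974720008 [-5.55900841  5.35047568  3.22433283] [ 2.21534265  1.89655479 -0.10127681] [ 36.53168373  12.38343143 -35.44449685  -0.10831077 -42.15830312
 -91.66292541]
```

View pics/z4.png

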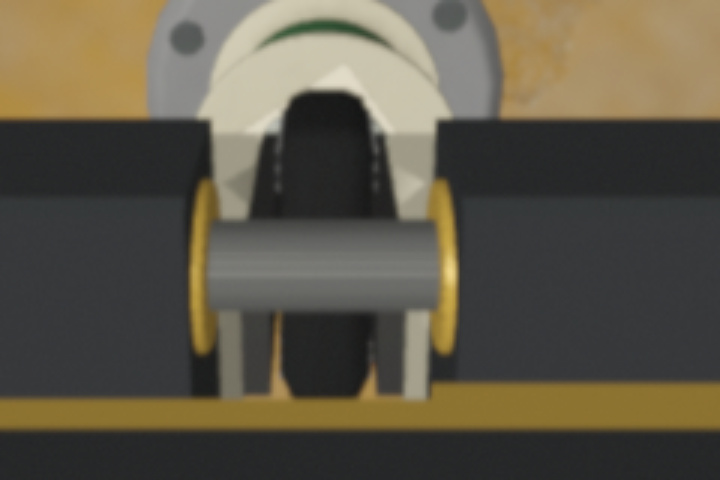

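Gripped, with an opening of 13.8 mm across the 14 mm bar. The side force is 7.6 N along tool +y, so I'll ease over a little while turning clockwise. That is +z rotation, since tool z points down.

Emit:
step_arm(increments=[[[0, 0.001, 0], [0, 0, 0.06], 0.95], [[0, 0.001, -0.0003], [0, 0, 0.17], 0.95], [[0, 0.001, -0.0005], [0, 0, 0.28], 0.95], [[0, 0.001, -0.0006], [0, 0, 0.4], 0.95], [[0, 0.001, -0.0008], [0, 0, 0.5], 0.95]])

```text
time_s: 4.4
tcp_pos: [0.467, 0.1094, 0.0652]
eef_rot: [179.9, -0.0, -174.1]
contact_force: [-5.9, 8.7, 0.1]
gripper_width: 0.0134
```

```bash
python3 - <<'E'
from h import *
c=snap('wrist','w5');s=c['state'];print(s['tcp_pos'],s['eef_rot'],s['gripper_width'],s['contact_force'],s['moment'],s['joints'])
cv2.imwrite('pics/z5.png',cv2.resize(c['color'][150:360,120:460,::-1],None,fx=2,fy=2))
E
```

```text
[0.46702507 0.10942239 0.06522391] [ 1.79908246e+02 -1.00114136e-02 -1.74107397e+02] 0.013417147082289336 [-5.88523892  8.65913553  0.05932996] [3.25002251 1.99047973 0.14900035] [  36.68332005   12.29640323  -35.4329956    -0.12489381  -42.23229968
 -120.69827824]
```

View pics/z5.png

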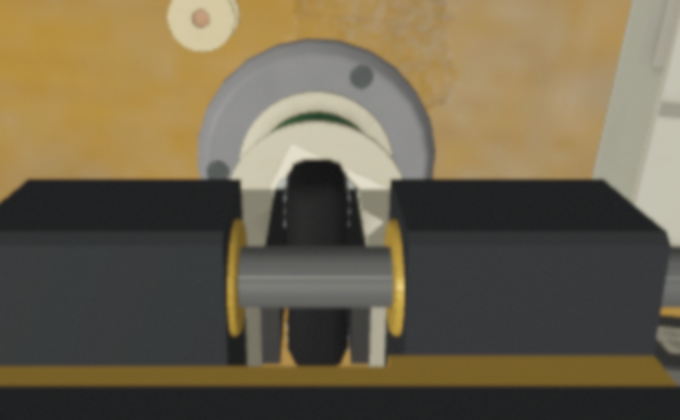

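The foot's holes have swung in the view while the bar stays aligned with the pads, so the knob is turning with the gripper. The moment is 0.15 N m, close to the friction. I'll turn another 0.78 rad, which keeps joint 6 inside its range.

Emit:
step_arm(increments=[[[0.0005, 0.001, -0.0002], [0, 0, 0.11], 0.95], [[0.001, 0.0015, -0.0003], [0, 0, 0.22], 0.95], [[0.001, 0.0015, -0.0004], [0, 0, 0.33], 0.95], [[0.001, 0.0015, -0.0006], [0, 0, 0.44], 0.95], [[0.001, 0.0015, -0.0007], [0, 0, 0.55], 0.95], [[0.001, 0.0015, -0.0008], [0, 0, 0.66], 0.95], [[0.001, 0.0015, -0.001], [0, 0, 0.74], 0.95], [[0.001, 0.0015, -0.001], [0, 0, 0.78], 0.95], [[0.001, 0.0015, -0.001], [0, 0, 0.78], 0.95], [[0.001, 0.0015, -0.001], [0, 0, 0.78], 0.95]])

```text
time_s: 5.45
tcp_pos: [0.4674, 0.1114, 0.0664]
eef_rot: [179.8, 0.0, 141.5]
contact_force: [0.1, 6.6, -4.6]
gripper_width: 0.0136
```

```bash
python3 - <<'E'
from h import *
c=snap('wrist','w6');s=c['state'];print(s['tcp_pos'],s['eef_rot'],s['gripper_width'],s['contact_force'],s['moment'],s['joints'])
cv2.imwrite('pics/z6.png',cv2.resize(c['color'][150:360,120:460,::-1],None,fx=2,fy=2))
E
```

```text
[0.46741131 0.11144231 0.06641868] [1.79803815e+02 8.17525344e-03 1.41488106e+02] 0.013628616954675866 [ 0.10550941  6.61510691 -4.57517546] [ 2.49632128 -0.46327294  0.03099982] [ 3.69002032e+01  1.21760516e+01 -3.54095989e+01 -6.17554054e-02
 -4.22224469e+01 -1.65366420e+02]
```

View pics/z6.png

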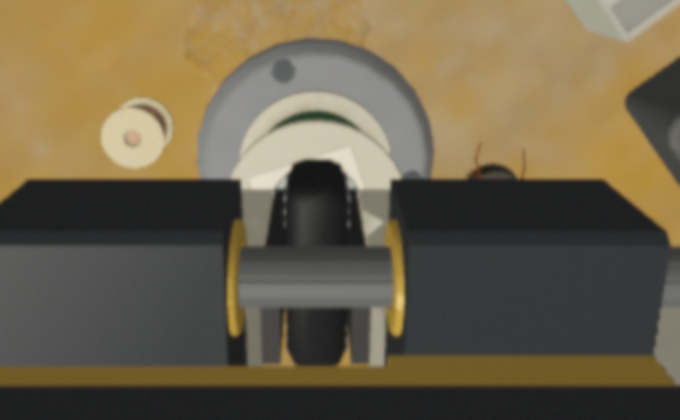

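The tool turned 73° (1.28 rad) and the bar is still aligned between the pads. Now I'll release and lift.

Emit:
step_arm(increments=[[[0, 0, 0], [0, 0, 0], 0.6], [[0, 0, 0], [0, 0, 0], 0.5], [[0, 0, 0], [0, 0, 0], 0.5], [[0, 0, 0], [0, 0, 0], 0.5], [[0, 0, -0.01], [0, 0, 0], 0.5], [[0, 0, -0.03], [0, 0, 0], 0.5], [[0, 0, -0.06], [0, 0, 0], 0.5], [[0, 0, -0.09], [0, 0, 0], 0.5], [[0, 0, -0.12], [0, 0, 0], 0.5], [[0, 0, -0.14], [0, 0, 0], 0.5]])

```text
time_s: 6.5
tcp_pos: [0.4668, 0.1098, 0.2095]
eef_rot: [179.8, 0.1, 141.5]
contact_force: [0.1, 1.4, 0.9]
gripper_width: 0.0437
```

Emit:
step_arm(increments=[[[0, 0, 0], [0, 0, 0], 0.5], [[0, 0, 0], [0, 0, 0], 0.5], [[0, 0, 0], [0, 0, 0], 0.5]])

```text
time_s: 6.8
tcp_pos: [0.4657, 0.1094, 0.2059]
eef_rot: [-180.0, -0.0, 141.5]
contact_force: [-0.3, -0.0, -1.0]
gripper_width: 0.0438
```

```bash
python3 - <<'E'
from h import *
c=snap('wrist','w7');s=c['state'];print(s['tcp_pos'],s['eef_rot'],s['gripper_width'],s['contact_force'])
snap('side','s7')
g=cv2.cvtColor(c['color'],cv2.COLOR_RGB2GRAY)
m=np.zeros_like(g);m[170:260,240:315]=(g[170:260,240:315]<45)
n,l,st,ce=cv2.connectedComponentsWithStats(m);i=1+np.argmax(st[1:,4]);print(st[i])
P=plane(c,np.argwhere(l==i)[:,::-1],.094)[:,:2]
v=np.linalg.svd(P-P.mean(0))[2][0];print('bar yaw',np.degrees(np.arctan2(v[1],v[0])))
a=np.vstack([c['color'][:,:,::-1], cv2.resize(cv2.imread('pics/s7.png')[150:280,180:360],(560,404))])
cv2.imwrite('pics/j7.png',cv2.resize(a,None,fx=.72,fy=.72))
E
```

```text
[0.46574995 0.1094191  0.20588764] [-1.79950041e+02 -2.91474816e-02  1.41471108e+02] 0.04382751743955933 [-0.26532685 -0.03688098 -0.9527892 ]
[274 181  14  27 195]
bar yaw -25.994558412876472
```

View pics/j7.png

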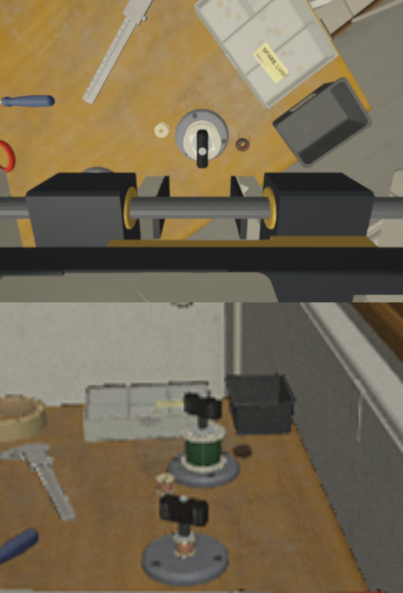

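The wrist view shows the bar near vertical at (202,148), so it is still aligned with the tool. The other stand is unchanged. The mask lost pixels to the highlight, giving -26°, so I'll check the angle again.

```bash
python3 - <<'E'
from h import *
c=load('w7');g=cv2.cvtColor(c['color'],cv2.COLOR_RGB2GRAY)
m=np.zeros_like(g);m[170:245,255:310]=(g[170:245,255:310]<85)
n,l,st,ce=cv2.connectedComponentsWithStats(m);i=1+np.argmax(st[1:,4]);print(st[i])
P=plane(c,np.argwhere(l==i)[:,::-1],.094)[:,:2]
v=np.linalg.svd(P-P.mean(0))[2][0];print('bar yaw',np.degrees(np.arctan2(v[1],v[0])),cv2.minAreaRect((P*1000).astype(np.float32)))
cv2.imwrite('pics/z7.png',cv2.resize(np.hstack([c['color'][160:250,230:330,::-1],cv2.cvtColor((l==i).astype(np.uint8)[160:250,230:330]*255,cv2.COLOR_GRAY2BGR)]),None,fx=4,fy=4,interpolation=cv2.INTER_CUBIC))
a=cv2.imread('pics/side0.png')[225:280,230:300].astype(int);b=cv2.imread('pics/s7.png')[225:280,230:300].astype(int);print('bobbin stand diff',np.abs(a-b).mean(),np.abs(a-b).max())
E
```

```text
[273 180  16  54 658]
bar yaw -38.78052412955795 ((468.4897155761719, 109.53536224365234), (13.106255531311035, 47.07094192504883), 51.88493728637695)
bobbin stand diff 6.05982683982684 19
```

View pics/z7.png

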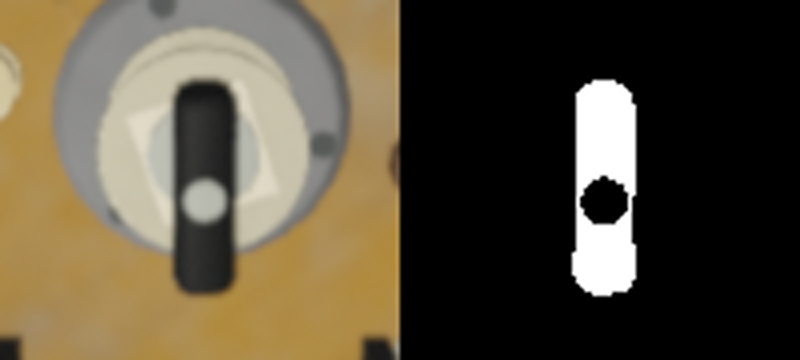

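The bar went from 35.2° to -38.5°, which is 73.5° or 1.28 rad clockwise. The mask measures 47 x 13 mm, as it should. The robot is clear and at rest, so I'll hand in.

```bash
python3 - <<'E'
from h import *
print(r.close_job())
E
```

```text
the job is handed in; nothing more can be done
None
```

I turned the large spool's knob clockwise about 73.5° (1.28 rad), let go of it, lifted the gripper about 140 mm clear, and handed the job in at about 7 s of the 29 s allowed. `r.close_job()` reports no verdict, so the result rests on my own checks.

- **Knob angle:** In the wrist pictures the bar went from about 35° to -38.5°, and the tool itself turned 73.3°. With the unknown starting value of 0 to 0.1 rad, the knob should now stand at about 1.28 to 1.38 rad, inside the 0.95 to 1.85 window. It was never turned anticlockwise on purpose.
- **Robot clear:** The final tool force was about 1 N, with the gripper open and nothing touched.
- **Bobbin's knob:** It looks unchanged in the side camera, and the difference between the before and after pictures was only noise.

Two checks disagreed along the way:
- **Tool position:** On arrival the tool was about 4 to 5 mm off its commanded position. I centred it from the picture before closing. Some side force of up to about 10 N remained during the turn.
- **Bar angle:** My first final bar-angle mask gave -26° because a highlight cut the bar in half. A corrected mask of the whole bar gave -38.1° to -38.8°.

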